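Go/no-go check of a printed shoulder stem

TASK

Check the cream shoulder stem in the two-gap gauge on the blue cabinet: hold it upright by its square head with its round shank well down between the steel jaws, push it in from the mouth right through the wide go gap and on until the narrow no-go gap stops it. Press it there with about 10 N (never more than 25 N on the gauge) for a second. Then set it upright and fully home in the hole of the grey block in the open drawer and let go, leaving the vials and the depth gauge where they are.

Things in the scene. Friction and masses are not known exactly. Their poses are not given: they have to be found in the camera images.
- stem: cream resin shoulder stem, 73 mm tall, about 60 g. Origin: centre of the shank's foot, z up along it. Round shank 16 mm diameter from z=0 to 34 mm, round shoulder 28 mm diameter to 39 mm, square head 22 x 22 mm (sides along its x and y) from 39 to 73 mm, where it is gripped. It starts upright in the stand's hole, shoulder on the stand's top.
- stand: fixed grey block 56 x 56 x 36 mm on the cabinet top with an upright through hole of 21 mm, in which the stem starts. Origin at the centre of its underside, z up.
- gauge: fixed gauge on the cabinet top: plate 120 (x) x 64 (y) x 6 mm, two pairs of steel jaws, z=6 to 32 mm, open above. Origin: centre of its underside; +x is the push direction from the mouth (x=-60), y=0 the centre line. Go jaws x=-36 to -8, 7 mm round ends, gap 17.8. No-go jaws 22 mm long, 5 mm round ends, gap 12, clamped in slots: they stop the shank with its axis somewhere from x=21 to 35, to be felt. All rigid.
- cab_drawer0 (a joint): how far the drawer is pulled out of the cabinet towards the robot (m); 0 is shut. It slides with light friction (about 1 N) along the cabinet's -x.
- nest_mouth (a point): centre of the hole's mouth in the top of the grey block (56 x 56 x 36 mm, fixed in the drawer), z up. Through hole 21 mm; a seated stem's shoulder rests on this face, its foot 34 mm below. Nearer the robot, 50 mm away, is the drawer's front panel, its top edge about 45 mm higher than this point; the cabinet's front edge is 50 mm or more beyond it.
- cab: low blue steel cabinet, 300 (x) x 520 (y) x 115 mm tall, with one drawer opening towards the robot. Origin at the centre of its underside; its top is at z=115 mm.
- vial1: capped glass vial, 22 mm diameter, 53 mm tall, standing on the cabinet top; origin at the centre of its underside. Leave alone.
- vial2: the second vial, same as vial1. Leave alone.
- depthgauge: aluminium depth gauge lying on the cabinet top, a cross of 100 mm bars, 24 mm tall; origin at the centre of its underside. Leave alone.
Things that resemble listed ones, but are neither listed nor needed, are in the scene too. Of the things like the stem, leave any that is orange or pink; of the rest the smaller one is meant.

How it is judged:
On the way, in this order (a step that is already met when the one before it is completed fails the run):
1. the upright shank stands before the go gap at the gauge's mouth, foot below the jaws' tops by 10 mm or more (x of stem in the frame of gauge between -0.075 and -0.04 m and y of stem in the frame of gauge between -0.012 and 0.012 m and z of stem in the frame of gauge between 0 and 0.022 m and angle between stem's own z axis and vertical below 0.2 rad).
2. the shank is inside the go gap, at that depth (x of stem in the frame of gauge between -0.028 and -0.014 m and y of stem in the frame of gauge between -0.004 and 0.004 m and z of stem in the frame of gauge between 0 and 0.022 m and angle between stem's own z axis and vertical below 0.2 rad).
3. the shank has come through the go gap into the pocket, at that depth (x of stem in the frame of gauge between 0.002 and 0.015 m and y of stem in the frame of gauge between -0.01 and 0.01 m and z of stem in the frame of gauge between 0 and 0.022 m and angle between stem's own z axis and vertical below 0.2 rad).
4. the shank is pressed into the mouth of the no-go gap with 6 to 16 N for 0.5 s and is stopped there (x of stem in the frame of gauge between 0.018 and 0.041 m and y of stem in the frame of gauge between -0.006 and 0.006 m and z of stem in the frame of gauge between 0 and 0.022 m and angle between stem's own z axis and vertical below 0.2 rad and contact force between stem and gauge between 6 and 16 N), for 0.5 s.
At the end, for the whole second after the job is handed in: the stem stands in the drawer block's hole, within 5 mm of its axis, shoulder down on the block within 3 mm, upright within 0.1 rad, at rest and released (horizontal distance between stem and nest_mouth below 0.005 m and z of stem in the frame of nest_mouth between -0.038 and -0.031 m and angle between stem's own z axis and vertical below 0.1 rad and linear speed of stem below 0.02 m/s); the robot touches nothing.
It fails at once if the stem and the gauge press on each other with more than 25 N (contact force between stem and gauge above 25 N).
It fails at once if the robot presses on the gauge with more than 10 N (contact force between any of the arm, the fingers and gauge above 10 N).
It fails at once if the shank is forced into the no-go gap (x of stem in the frame of gauge between 0.042 and 0.07 m and y of stem in the frame of gauge between -0.006 and 0.006 m and z of stem in the frame of gauge between 0 and 0.03 m and angle between stem's own z axis and vertical below 0.2 rad).
It fails at once if a vial or the depth gauge is moved by more than 20 mm or a vial is tipped (distance of any of vial1, vial2, depthgauge from where it was at the start of the episode above 0.02 m or angle between any of vial1, vial2's own z axis and vertical above 0.3 rad).
It also fails if it takes over 67 s, if anything falls off the work surface, if the arm or the gripper's body presses on something with over 40 N, if the wrist force passes 120 N, or if a joint passes its speed limit or range.

ROBOT

A 6-joint arm with a two-finger parallel gripper is mounted at the origin on the work surface. World frame = base frame: x ahead of the robot, y to its left, z up, the work surface at z = 0. Lengths are in m, angles in rad, forces in N, time in s.
With the tool pointing down it reaches from about 0.3 to 1 m from the base axis. Payload 5.1 kg.
Tool frame: the origin (TCP) lies at the very end of the fingers, on their centre line; the grasp point (between the pads) lies 19 mm behind it; z points along the fingers, y is the line along which they close (so a half turn about z gives the same grasp; the last joint's range is limited). The gripper opens to 95 mm and grips with 3 to 60 N. Pads are 20 mm wide; open, the fingers measure 119 mm over their backs; the gripper's body (75 mm by 180 mm) begins 59 mm behind the grasp point.
Start: joints at [1.164, 0.124, 1.65, -0, 1.367, -0.083], TCP at [0.207, 0.616, 0.215] pointing down, gripper open.
Joint ranges: [-2.61, 2.61], [-1.02, 2.33], [0.03, 2.71], [-1.35, 4.49], [0.32, 2.68], [-2.91, 2.91]. Speed limits (rad/s): [2.57, 2.57, 3.14, 3.14, 3.14, 3.14].

INTERFACE

Orientations are given as [roll, pitch, yaw] about the fixed x, y, z axes, in that order (R = Rz(yaw) Ry(pitch) Rx(roll)).
In Python, from workcell import robot, viewer gives the robot as it stands. The module is installed in compiled form; this text tells all that it offers.
- The arm moves only by the tool send_rows, never from a script. Its arguments are lists of equal length, an entry for each row: "fingers": the finger opening in mm, from 0 to 95.1; "delta_pos": the shift along the tool's x, y, z in mm, a list of three; "dr": the turn, a rotation vector about the tool's x, y, z in degrees, a list of three. In form: {"fingers": [fingers, ...], "delta_pos": [[dx, dy, dz], ...], "dr": [[rx, ry, rz], ...]}. A call has 1 to 12 rows; each row is the pose to reach, as a shift and turn from the pose commanded when the call began, along the tool's axes at that moment; what a row does not reach only later rows make up. A row lasts 1/8 s, in which the tool goes at most 62.5 mm and 10.7 degrees, less where a joint would pass 70% of its speed; a pose out of reach is approached as far as the arm can. A call with a gripper value outside its range is refused whole. The fingers move at their own pace and stop on an object; "newtons" is the grip in N (left out, the last holds). Time passes only in rows, so rows that repeat a pose let the fingers close. It gives the time, the measured TCP pose, the force, the opening and the grip force at its end, in the units of the state.
- robot.get_state(): the state, without advancing time (a new reading comes with each control period).
- viewer.read_camera(name): name is "side" or "top"; returns the picture (400x640x3 uint8, blue, green, red); there is no depth.
- viewer.get_calibration(name): a dict with "mtx" (3x3 intrinsics, pixels), "R" (3x3) and "t" (3): a world point X has camera coordinates R X + t. Camera axes: x right, y down, z forward; pixel columns grow to the right and rows downward; lengths in m; the calibration is good to about 2 mm. A picture is of the moment at which its call begins. get_calibration takes no time and is no camera call.
- robot.sign_off(): hands the job in; it is judged then, once.
Trained networks look in the newest picture that a camera, given by its name, has taken for a name from the list of things; names that differ only in an ending like _2 or _b are one class to them, and where a whole thing is asked for, a point or a joint stands for the part that bears it (a point fixed in the world has none). Each returns a list of dicts, best first, with "conf" (0 to 1); they miss things now and then, are a little off and sometimes report something else, mostly with a low value. They report only what shows in the picture. A call takes as long as a camera call. They do not tell look-alikes from the thing itself.
- viewer.find_in(camera, label): "xy" ([column, row] in pixels, amid what is visible of it).
The state is a dict: "time": time; "joint_positions": joint angles; "joint_vel": joint speeds; "effort": joint torques, N m; "ee_pos": TCP position; "ee_rot": TCP orientation; "force": force on the tool from outside, world axes, zero at the start; "wrist_torque": the same for the moment, N m; "grip_width": finger opening in m; "gripper_force": force on a finger pad.
Only numpy, scipy, OpenCV 4.12 (cv2) and the standard library are available. Lean on these libraries where they do the work, as an engineer would, in place of code of your own. Each camera call takes 0.05 s, during which the arm holds its last target. There are 200 camera calls.

## Working session

There is one attempt and no reset: what is moved stays moved. The work goes in short steps, Python scripts to look and compute and a tool call to move; the robot and the scene stay as the last step left them, time stands still between calls to the robot, and variables do not carry over. Pictures are saved under pics/ and viewed, at most 10 in all, crops included, and the job is handed in when it is done.

Besides the shell and the picture viewer there is one more tool, called after "Call:" as name(argument=value, ...), one argument or row to a line, values as JSON. send_rows: Moves the arm, as the interface text tells. Its arguments: {"type":"object","properties":{"fingers":{"type":"array","items":{"type":"number"}},"delta_pos":{"type":"array","items":{"type":"array","items":{"type":"number"}}},"dr":{"type":"array","items":{"type":"array","items":{"type":"number"}}},"newtons":{"type":"number"}},"required":["fingers","delta_pos","dr"]}

```bash
mkdir -p pics; cat > h.py <<'E'
import numpy as np,cv2
from workcell import robot,viewer
def cal(n):
    c=viewer.get_calibration(n);return [np.array(c[k],float) for k in("mtx","R","t")]
def ray(n,uv):
    K,R,t=cal(n);d=R.T@np.linalg.solve(K,[uv[0],uv[1],1]);return -R.T@t.ravel(),d
def onz(n,uv,z):
    o,d=ray(n,uv);return o+d*(z-o[2])/d[2]
def proj(n,X):
    K,R,t=cal(n);p=K@(R@np.array(X,float)+t.ravel());return p[:2]/p[2]
E
python3 - <<'E'
from h import *
np.set_printoptions(precision=3,suppress=True)
for n in("side","top"):
    cv2.imwrite(f"pics/{n}0.png",viewer.read_camera(n))
    o,d=ray(n,(320,200));print(n,o,d)
    for l in("stem","stand","gauge","nest_mouth","cab_drawer0","cab","vial1","depthgauge"):
        for r in viewer.find_in(n,l): print(n,l,np.round(r["xy"]),round(r["conf"],2),onz(n,r["xy"],.15))
print(robot.get_state())
E
```

```text
side [0.352 0.555 0.618] [ 0.387 -0.619 -0.684]
side stem [229. 352.] 0.96 [0.565 0.412 0.15 ]
side stem [322. 325.] 0.86 [0.492 0.322 0.15 ]
side stem [316. 183.] 0.7 [0.645 0.1   0.15 ]
side stem [246. 303.] 0.64 [0.592 0.35  0.15 ]
side stem [253. 178.] 0.64 [0.744 0.15  0.15 ]
side stand [316. 203.] 0.71 [0.619 0.141 0.15 ]
side stand [383. 134.] 0.48 [ 0.615 -0.098  0.15 ]
side gauge [383. 135.] 0.67 [ 0.615 -0.097  0.15 ]
side nest_mouth [402. 236.] 0.96 [0.47 0.13 0.15]
side cab_drawer0 [402. 237.] 0.58 [0.469 0.133 0.15 ]
side cab [347. 212.] 0.81 [0.567 0.131 0.15 ]
side vial1 [252. 181.] 0.82 [0.741 0.156 0.15 ]
side vial1 [335. 110.] 0.73 [ 0.743 -0.126  0.15 ]
side depthgauge [297. 138.] 0.67 [0.751 0.007 0.15 ]
top [0.47  0.129 0.884] [ 0.251 -0.048 -0.967]
top stem [214. 238.] 0.95 [0.625 0.297 0.15 ]
top stem [244. 294.] 0.67 [0.516 0.257 0.15 ]
top stem [186. 262.] 0.5 [0.591 0.353 0.15 ]
top stem [310. 210.] 0.49 [0.645 0.114 0.15 ]
top stand [313. 222.] 0.92 [0.622 0.113 0.15 ]
top gauge [442. 194.] 0.89 [ 0.63  -0.135  0.15 ]
top nest_mouth [387. 284.] 0.58 [0.486 0.004 0.15 ]
top cab_drawer0 [389. 284.] 0.97 [0.485 0.001 0.15 ]
top cab_drawer0 [445. 194.] 0.29 [ 0.629 -0.141  0.15 ]
top cab [370. 220.] 0.97 [0.606 0.008 0.15 ]
top vial1 [291. 158.] 0.61 [0.753 0.132 0.15 ]
top vial1 [428. 132.] 0.6 [ 0.755 -0.139  0.15 ]
top depthgauge [372. 139.] 0.95 [ 0.762 -0.029  0.15 ]
{'time': 0.9, 'joint_positions': array([ 1.164,  0.124,  1.65 ,  0.   ,  1.367, -0.083]), 'joint_vel': array([-0.   , -0.   , -0.001, -0.   , -0.   , -0.   ]), 'effort': array([  0.001, -41.758, -36.023,   0.078,   0.043,  -0.   ]), 'ee_pos': array([0.207, 0.616, 0.215]), 'ee_rot': array([3.141, 0.   , 2.818]), 'force': array([ 0.229, -0.116,  0.494]), 'wrist_torque': array([-0.009, -0.002, -0.006]), 'gripper_force': 0.0, 'grip_width': 0.0948604177393045}
```

View pics/top0.png

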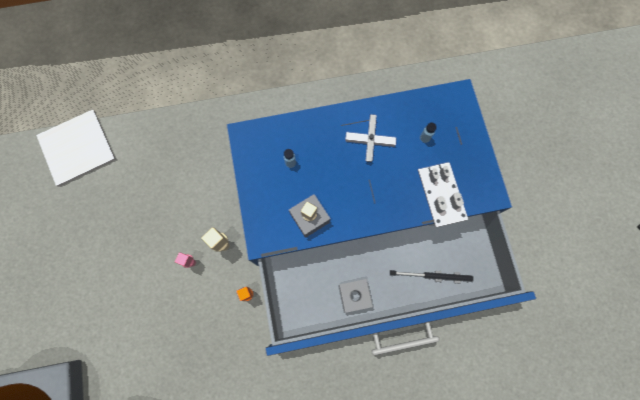

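View pics/side0.png

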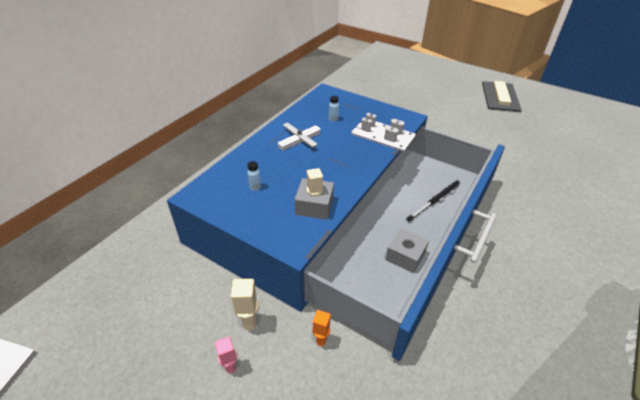

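The scene has four candidates, listed by top-view pixels: cream on the stand (310,210), larger cream on the table (214,238), pink (186,261) and orange (244,294). The smaller cream one in the stand fits. I'll confirm it in an enlarged crop, together with the gauge and the nest.

```bash
python3 - <<'E'
from h import *
t=cv2.imread("pics/top0.png")
def crop(x,y,w,h,s): return cv2.resize(t[y:y+h,x:x+w],None,fx=s,fy=s,interpolation=cv2.INTER_CUBIC)
a=crop(405,150,80,90,5)  # gauge 400x450
b=crop(280,185,60,64,5)  # stem 300x320? 
c=crop(330,270,60,50,5)
bc=np.vstack([b,c]); a=cv2.copyMakeBorder(a,0,bc.shape[0]-a.shape[0],0,0,cv2.BORDER_CONSTANT)
cv2.imwrite("pics/c1.png",np.hstack([a,bc]))
E
```

```text
(no output)
```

View pics/c1.png

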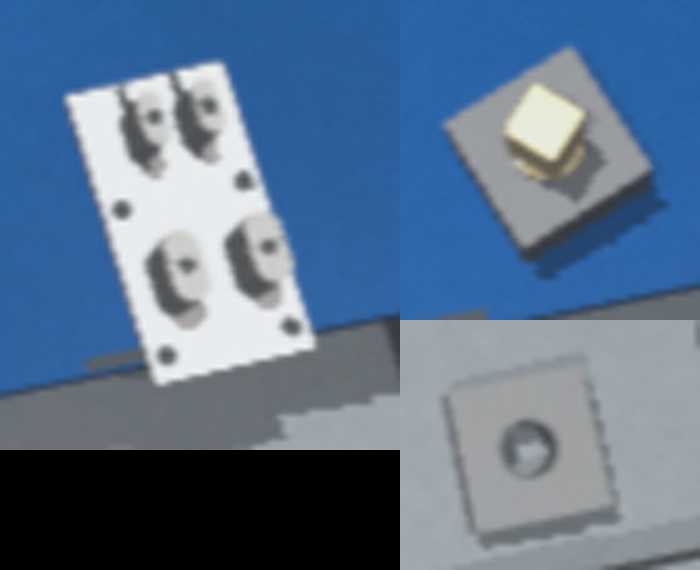

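The crop shows the cream stem with its square head in the stand, and the larger cream one is elsewhere, so this is the right one. The gauge's wide go jaws and mouth are at the bottom (near the robot), the no-go jaws are at the top, and the nest hole is at about (355.6,295.6).

```bash
python3 - <<'E'
from h import *
np.set_printoptions(precision=4,suppress=True)
def pts(L,ox,oy,cx,cy,z): return np.array([onz("top",((x-cx)/5+ox,(y-cy)/5+oy),z) for x,y in L])
def edges(P): 
    for i in range(4):
        d=P[(i+1)%4]-P[i]; print("  edge",np.linalg.norm(d[:2]),np.degrees(np.arctan2(d[1],d[0])))
for nm,L,a in [("gauge BL TL TR BR",[(155,383),(67,95),(222,62),(315,347)],(405,150,0,0,.121)),
 ("stand",[(525,247),(443,125),(572,47),(652,168)],(280,185,400,0,.151)),
 ("head",[(548,162),(505,135),(541,83),(587,120)],(280,185,400,0,.190)),
 ("nest",[(478,533),(447,395),(585,365),(612,508)],(330,270,400,320,.05))]:
    P=pts(L,*a);print(nm,P.mean(0),"side px",proj("side",P.mean(0)));edges(P)
# jaws tops centre at z=.147
for p in [(183,262),(263,242),(152,110),(206,98)]: print("jaw",onz("top",(p[0]/5+405,p[1]/5+150),.147))
h=((528-400)/5+330,(448-320)/5+270)
for z in(.03,.04,.05,.06,.07): X=onz("top",h,z);print(z,X,proj("side",X))
s=cv2.imread("pics/side0.png")
def crop(x,y,w,h,k): return cv2.resize(s[y:y+h,x:x+w],None,fx=k,fy=k,interpolation=cv2.INTER_CUBIC)
cv2.imwrite("pics/c2.png",np.vstack([np.hstack([crop(380,225,60,50,6),crop(285,160,60,50,6)]),crop(350,105,120,45,6)[:, :720]]))
E
```

```text
gauge BL TL TR BR [ 0.6354 -0.1463  0.121 ] side px [383.2521 131.9872]
  edge 0.11913633172926456 2.304918033614434
  edge 0.0638344857249792 -88.28389158805872
  edge 0.11884940375690109 -177.68369410299636
  edge 0.06385580351407305 91.97376693953602
stand [0.637  0.1168 0.151 ] side px [314.8   190.007]
  edge 0.05533249982793607 23.16251453402516
  edge 0.056505264419342935 -68.61403024006458
  edge 0.05509556584945449 -158.1224041319096
  edge 0.05526301851180613 111.60614762176782
head [0.6358 0.117  0.19  ] side px [315.4478 172.4185]
  edge 0.018008436597897245 46.62692698693903
  edge 0.022648477090827953 -44.320909342303345
  edge 0.02112170379219675 -140.3226987124523
  edge 0.020364284852865108 127.20775803505917
nest [0.4771 0.0538 0.05  ] side px [408.4537 245.3677]
  edge 0.05526273441113782 1.485511252095194
  edge 0.05737188387995312 -88.66998100733538
  edge 0.05705164998666879 178.53910437412787
  edge 0.05447119331328174 89.5190038377374
jaw [ 0.6141 -0.1304  0.147 ]
jaw [ 0.616  -0.1618  0.147 ]
jaw [ 0.6744 -0.1341  0.147 ]
jaw [ 0.6752 -0.1556  0.147 ]
0.03 [0.4781 0.0528 0.03  ] [406.4219 251.9757]
0.04 [0.478  0.0537 0.04  ] [407.1213 248.7567]
0.05 [0.4779 0.0546 0.05  ] [407.8346 245.4737]
0.06 [0.4778 0.0555 0.06  ] [408.5621 242.1249]
0.07 [0.4777 0.0564 0.07  ] [409.3044 238.7083]
```

View pics/c2.png

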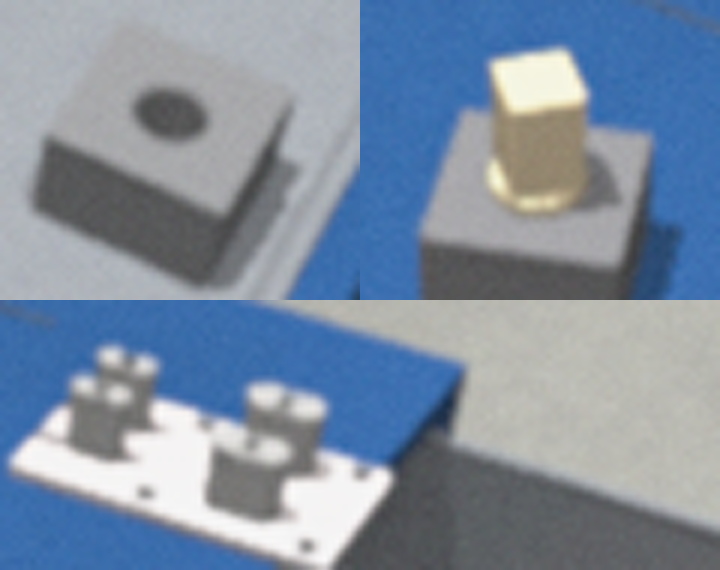

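```bash
cat >> h.py <<'E'
from scipy.spatial.transform import Rotation as Ro
def go(X,yaw,st=None):
    """delta (mm) and turn (deg) in tool axes from current measured pose to X, straight down with yaw deg"""
    st=st or robot.get_state();R=Ro.from_euler("xyz",st["ee_rot"])
    T=Ro.from_euler("xyz",[180,0,yaw],degrees=True)
    return np.round(R.inv().apply(np.array(X)-st["ee_pos"])*1e3,1),np.round((R.inv()*T).as_rotvec(degrees=True),1)
E
python3 -c "
from h import *
print(go([.636,.117,.26],133))"
```

```text
(array([-565.7, -336.7,  -45.3]), array([ 0. , -0. , 28.4]))
```

Call:
send_rows(
  fingers=[70,70,70,70,70,70,70,70,70,70,70,70],
  delta_pos=[
    [-20,-12,-45],
    [-566,-337,-45],
    [-566,-337,-45],
    [-566,-337,-45],
    [-566,-337,-45],
    [-566,-337,-45],
    [-566,-337,-45],
    [-566,-337,-45],
    [-566,-337,-45],
    [-566,-337,-45],
    [-566,-337,-45],
    [-566,-337,-45],
  ],
  dr=[
    [0,0,0],
    [0,0,28.4],
    [0,0,28.4],
    [0,0,28.4],
    [0,0,28.4],
    [0,0,28.4],
    [0,0,28.4],
    [0,0,28.4],
    [0,0,28.4],
    [0,0,28.4],
    [0,0,28.4],
    [0,0,28.4],
  ],
)

```text
time: 2.4
ee_pos: [0.6379, 0.1135, 0.2592]
ee_rot: [-3.141, 0.0, 2.318]
force: [-0.3, 0.5, -0.4]
grip_width: 0.0701
gripper_force: 0.0
```

```bash
python3 -c "
from h import *
im=viewer.read_camera('side');s=robot.get_state();print(s['ee_pos'],s['ee_rot'],s['time'],go([.636,.117,.159],133))
cv2.imwrite('pics/c3.png',cv2.resize(im[80:280,200:460],None,fx=3,fy=3))"
```

```text
[0.6375283  0.11415326 0.25912936] [-3.14098026e+00  1.80503900e-05  2.31873005e+00] 2.45 (array([  3.1,   0.9, 100.1]), array([-0. ,  0. , -0.1]))
```

View pics/c3.png

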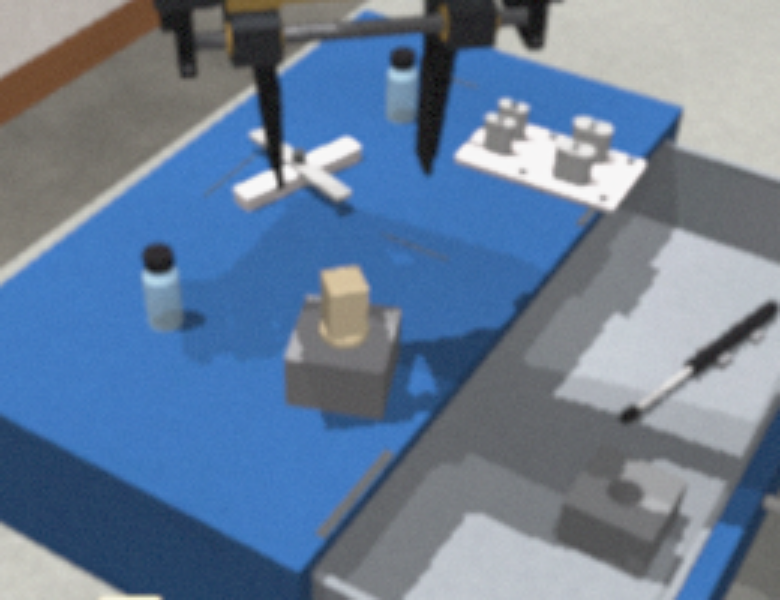

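The fingers straddle the stem, with the head at about (345,290) in the crop. I'll descend and grip.

Call:
send_rows(
  fingers=[70,70,70,70,70,22,20,15,15,15,15,15],
  delta_pos=[
    [0,0,40],
    [0,0,75],
    [0,0,100],
    [0,0,100],
    [0,0,100],
    [0,0,100],
    [0,0,100],
    [0,0,100],
    [0,0,100],
    [0,0,100],
    [0,0,100],
    [0,0,100],
  ],
  dr=[
    [0,0,0],
    [0,0,0],
    [0,0,0],
    [0,0,0],
    [0,0,0],
    [0,0,0],
    [0,0,0],
    [0,0,0],
    [0,0,0],
    [0,0,0],
    [0,0,0],
    [0,0,0],
  ],
  newtons=50,
)

```text
time: 3.95
ee_pos: [0.6364, 0.1167, 0.1597]
ee_rot: [3.141, 0.0, 2.322]
force: [1.7, 0.4, -0.6]
grip_width: 0.022
gripper_force: 50.0
```

Call:
send_rows(
  fingers=[15,15,15,15,15],
  delta_pos=[
    [0,0,-20],
    [0,0,-45],
    [0,0,-70],
    [0,0,-75],
    [0,0,-75],
  ],
  dr=[
    [0,0,0],
    [0,0,0],
    [0,0,0],
    [0,0,0],
    [0,0,0],
  ],
  newtons=60,
)

```text
time: 4.58
ee_pos: [0.636, 0.1166, 0.2343]
ee_rot: [-3.141, -0.0, 2.322]
force: [0.3, 0.5, -1.0]
grip_width: 0.0216
gripper_force: 60.0
```

```bash
python3 -c "
from h import *
print(robot.get_state()['ee_pos'],go([.577,-.149,.230],92.3))"
```

```text
[0.6359626  0.11657459 0.23431882] (array([-153.8, -224.4,    4.4]), array([-0. , -0. , 40.7]))
```

Call:
send_rows(
  fingers=[15,15,15,15,15,15,15,15,15,15],
  delta_pos=[
    [-25,-37,0],
    [-55,-80,2],
    [-85,-125,4],
    [-115,-168,4],
    [-140,-204,4],
    [-154,-224,4],
    [-154,-224,4],
    [-154,-224,4],
    [-154,-224,4],
    [-154,-224,4],
  ],
  dr=[
    [0,0,6],
    [0,0,14],
    [0,0,22],
    [0,0,30],
    [0,0,37],
    [0,0,40.7],
    [0,0,40.7],
    [0,0,40.7],
    [0,0,40.7],
    [0,0,40.7],
  ],
)

```text
time: 5.82
ee_pos: [0.5778, -0.1479, 0.2305]
ee_rot: [-3.141, -0.0, 1.613]
force: [-0.7, 0.0, -0.4]
grip_width: 0.0219
gripper_force: 60.0
```

```bash
python3 -c "
from h import *
im=viewer.read_camera('side');t=viewer.read_camera('top');s=robot.get_state();print(s['ee_pos'],s['ee_rot'],s['time'],s['force'],go([.577,-.149,.170],92.3))
for z in(.187,.226): print(z,proj('side',[*s['ee_pos'][:2],z]),proj('top',[*s['ee_pos'][:2],z]))
cv2.imwrite('pics/c4.png',np.hstack([cv2.resize(im[60:210,330:470],None,fx=2.8,fy=4)[:,:],cv2.resize(t[140:260,400:500],None,fx=4,fy=5)]))"
```

```text
[ 0.57777721 -0.14820276  0.23065022] [-3.14158507e+00 -1.99280748e-05  1.61282912e+00] 5.925 [-0.13097231 -0.10903017 -0.8026663 ] (array([-0.8, -0.8, 60.7]), array([-0. , -0. ,  0.1]))
0.187 [414.11633651 112.44218651] [463.37538726 214.54446486]
0.226 [417.5562775   94.52249328] [471.42138308 209.38540317]
```

View pics/c4.png

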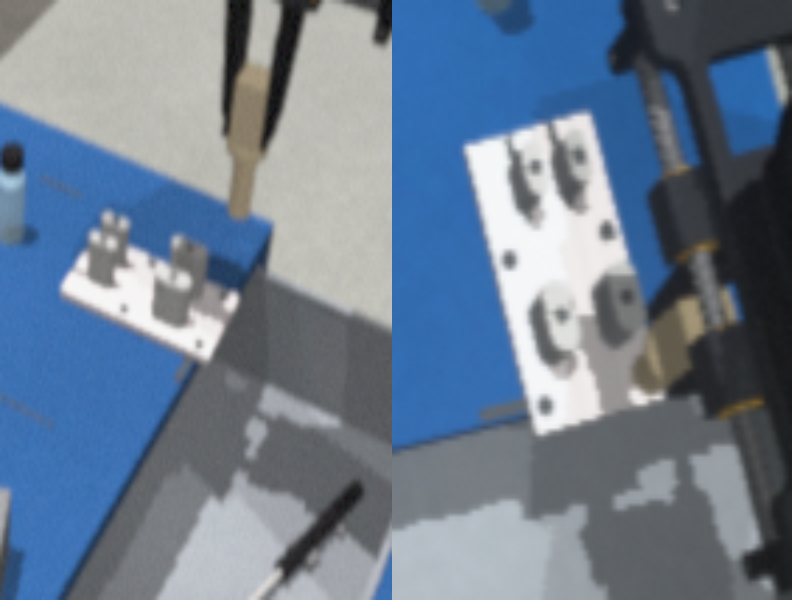

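The stem is upright in the pads, with its foot at about (415.7,113.8) in the side image, close to the prediction. I'll lower it at the mouth.

Call:
send_rows(
  fingers=[15,15,15,15,15,15],
  delta_pos=[
    [0,0,20],
    [0,0,40],
    [0,0,55],
    [0,0,60],
    [0,0,60],
    [0,0,60],
  ],
  dr=[
    [0,0,0],
    [0,0,0],
    [0,0,0],
    [0,0,0],
    [0,0,0],
    [0,0,0],
  ],
)

```text
time: 6.68
ee_pos: [0.5782, -0.149, 0.1716]
ee_rot: [3.14, 0.001, 1.612]
force: [0.5, 0.1, 0.3]
grip_width: 0.0216
gripper_force: 60.0
```

```bash
python3 -c "
from h import *
np.set_printoptions(precision=2,suppress=True)
im=viewer.read_camera('side');s=robot.get_state();p=s['ee_pos'];print(p*1e3,s['ee_rot'],s['time'],s['force'])
for z in(.127,.135,.145,.155): print('stem axis',z,proj('side',[*p[:2],z]))
o=np.array([.6354,-.1463]);a=np.radians(2.3);c=np.array([[np.cos(a),-np.sin(a)],[np.sin(a),np.cos(a)]])
for q in [(-60,-32),(-60,32),(60,32),(60,-32),(-22,15.9),(-22,-15.9)]:
  w=o+c@np.array(q)/1e3; print(q,(proj('side',[*w,.147 if abs(q[0])<50 else .121])-[370,90])*[10,8] if 0 else (proj('side',[*w,.147 if abs(q[0])<50 else .121])-[345,95])*8)
print('axis crop',[(proj('side',[*p[:2],z])-[345,95])*8 for z in (.127,.155)])
cv2.imwrite('pics/c5.png',cv2.resize(im[95:160,345:430],None,fx=8,fy=8,interpolation=cv2.INTER_CUBIC))"
```

```text
[ 578.19 -149.03  171.7 ] [3.14 0.   1.61] 6.725 [-0.1   0.09 -0.75]
stem axis 0.127 [409.22 137.59]
stem axis 0.135 [409.84 134.34]
stem axis 0.145 [410.63 130.23]
stem axis 0.155 [411.43 126.05]
(-60, -32) [564.1  304.11]
(-60, 32) [472.5  426.63]
(60, 32) [ 49.53 287.68]
(60, -32) [155.09 177.16]
(-22, 15.9) [371.87 265.5 ]
(-22, -15.9) [420.42 207.39]
axis crop [array([513.76, 340.69]), array([531.47, 248.36])]
```

View pics/c5.png

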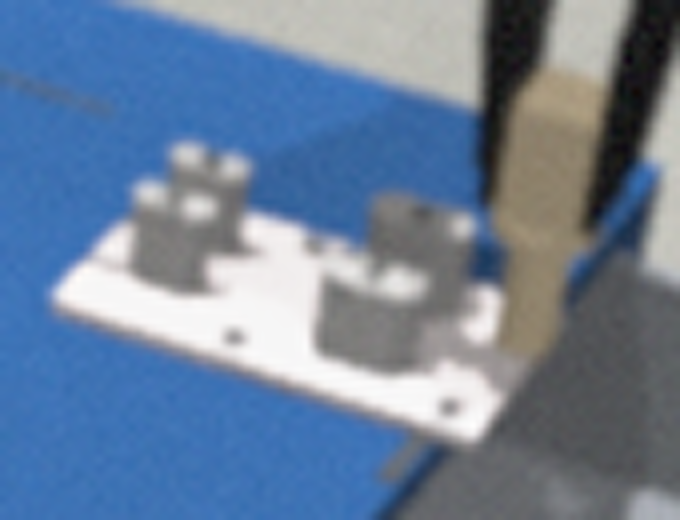

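The picture shows the shank low at the mouth, its axis at crop (535,300), in line with the go gap within what the pixels allow. From here I'll push along tool +y in small steps and watch the force.

Call:
send_rows(
  fingers=[15,15,15,15,15,15,15,15],
  delta_pos=[
    [0,4,0],
    [0,8,0],
    [0,12,0],
    [0,15,0],
    [0,16,0],
    [0,17,0],
    [0,18,0],
    [0,19,0],
  ],
  dr=[
    [0,0,0],
    [0,0,0],
    [0,0,0],
    [0,0,0],
    [0,0,0],
    [0,0,0],
    [0,0,0],
    [0,0,0],
  ],
)

```text
time: 7.72
ee_pos: [0.5966, -0.148, 0.1707]
ee_rot: [3.142, 0.0, 1.612]
force: [0.6, 0.4, 0.7]
grip_width: 0.0216
gripper_force: 60.0
```

Call:
send_rows(
  fingers=[15,15,15],
  delta_pos=[
    [0,1,0],
    [0,2,0],
    [0,3,0],
  ],
  dr=[
    [0,0,0],
    [0,0,0],
    [0,0,0],
  ],
)

```text
time: 8.1
ee_pos: [0.5997, -0.1479, 0.1707]
ee_rot: [3.142, 0.0, 1.612]
force: [-0.2, -0.4, -0.6]
grip_width: 0.0214
gripper_force: 60.0
```

Call:
send_rows(
  fingers=[15,15,15],
  delta_pos=[
    [0,1,0],
    [0,2,0],
    [0,3,0],
  ],
  dr=[
    [0,0,0],
    [0,0,0],
    [0,0,0],
  ],
)

```text
time: 8.48
ee_pos: [0.6027, -0.1478, 0.1707]
ee_rot: [-3.142, 0.0, 1.612]
force: [-0.3, -0.5, 0.2]
grip_width: 0.0217
gripper_force: 60.0
```

Call:
send_rows(
  fingers=[15,15,15],
  delta_pos=[
    [0,1,0],
    [0,2,0],
    [0,3,0],
  ],
  dr=[
    [0,0,0],
    [0,0,0],
    [0,0,0],
  ],
)

```text
time: 8.85
ee_pos: [0.6057, -0.1477, 0.1707]
ee_rot: [-3.142, -0.0, 1.612]
force: [0.2, -0.7, -0.9]
grip_width: 0.0219
gripper_force: 60.0
```

Call:
send_rows(
  fingers=[15,15,15,15,15],
  delta_pos=[
    [0,1,0],
    [0,2,0],
    [0,3,0],
    [0,4,0],
    [0,5,0],
  ],
  dr=[
    [0,0,0],
    [0,0,0],
    [0,0,0],
    [0,0,0],
    [0,0,0],
  ],
)

```text
time: 9.48
ee_pos: [0.6107, -0.1474, 0.1706]
ee_rot: [-3.142, 0.0, 1.612]
force: [0.5, -0.7, -0.2]
grip_width: 0.0215
gripper_force: 60.0
```

Call:
send_rows(
  fingers=[15,15,15,15,15],
  delta_pos=[
    [0,1,0],
    [0,2,0],
    [0,3,0],
    [0,4,0],
    [0,5,0],
  ],
  dr=[
    [0,0,0],
    [0,0,0],
    [0,0,0],
    [0,0,0],
    [0,0,0],
  ],
)

```text
time: 10.1
ee_pos: [0.6157, -0.1473, 0.1706]
ee_rot: [-3.142, -0.0, 1.612]
force: [-0.0, -0.7, -0.6]
grip_width: 0.0216
gripper_force: 60.0
```

Call:
send_rows(
  fingers=[15,15,15,15,15,15,15,15],
  delta_pos=[
    [0,1.5,0],
    [0,3,0],
    [0,4.5,0],
    [0,6,0],
    [0,7.5,0],
    [0,9,0],
    [0,10.5,0],
    [0,12,0],
  ],
  dr=[
    [0,0,0],
    [0,0,0],
    [0,0,0],
    [0,0,0],
    [0,0,0],
    [0,0,0],
    [0,0,0],
    [0,0,0],
  ],
)

```text
time: 11.1
ee_pos: [0.6277, -0.1468, 0.1707]
ee_rot: [3.142, -0.0, 1.612]
force: [-0.4, 0.1, -0.3]
grip_width: 0.0219
gripper_force: 60.0
```

Call:
send_rows(
  fingers=[15,15,15,15,15,15,15,15,15,15],
  delta_pos=[
    [0,1.5,0],
    [0,3,0],
    [0,4.5,0],
    [0,6,0],
    [0,7.5,0],
    [0,9,0],
    [0,10.5,0],
    [0,12,0],
    [0,14,0],
    [0,16,0],
  ],
  dr=[
    [0,0,0],
    [0,0,0],
    [0,0,0],
    [0,0,0],
    [0,0,0],
    [0,0,0],
    [0,0,0],
    [0,0,0],
    [0,0,0],
    [0,0,0],
  ],
)

```text
time: 12.35
ee_pos: [0.6437, -0.1461, 0.1707]
ee_rot: [3.142, 0.0, 1.612]
force: [-0.0, 0.9, -1.1]
grip_width: 0.0217
gripper_force: 60.0
```

Call:
send_rows(
  fingers=[15,15,15,15,15,15,15],
  delta_pos=[
    [0,2,0],
    [0,4,0],
    [0,6,0],
    [0,7.5,0],
    [0,8.5,0],
    [0,9,0],
    [0,9.5,0],
  ],
  dr=[
    [0,0,0],
    [0,0,0],
    [0,0,0],
    [0,0,0],
    [0,0,0],
    [0,0,0],
    [0,0,0],
  ],
)

```text
time: 13.22
ee_pos: [0.653, -0.1457, 0.1706]
ee_rot: [-3.142, 0.0, 1.612]
force: [-0.0, 0.2, -0.4]
grip_width: 0.0218
gripper_force: 60.0
```

Call:
send_rows(
  fingers=[15,15,15],
  delta_pos=[
    [0,0.5,0],
    [0,1,0],
    [0,1.5,0],
  ],
  dr=[
    [0,0,0],
    [0,0,0],
    [0,0,0],
  ],
)

```text
time: 13.6
ee_pos: [0.6546, -0.1457, 0.1707]
ee_rot: [3.142, 0.0, 1.612]
force: [1.1, 0.1, -0.4]
grip_width: 0.0214
gripper_force: 60.0
```

Call:
send_rows(
  fingers=[15,15,15],
  delta_pos=[
    [0,0.5,0],
    [0,1,0],
    [0,1.5,0],
  ],
  dr=[
    [0,0,0],
    [0,0,0],
    [0,0,0],
  ],
)

```text
time: 13.98
ee_pos: [0.6561, -0.1456, 0.1707]
ee_rot: [-3.142, 0.0, 1.612]
force: [-0.3, 0.3, -0.5]
grip_width: 0.0214
gripper_force: 60.0
```

Call:
send_rows(
  fingers=[15,15,15],
  delta_pos=[
    [0,0.5,0],
    [0,1,0],
    [0,1.5,0],
  ],
  dr=[
    [0,0,0],
    [0,0,0],
    [0,0,0],
  ],
)

```text
time: 14.35
ee_pos: [0.6576, -0.1456, 0.1707]
ee_rot: [3.142, 0.0, 1.612]
force: [-0.4, 1.1, -0.5]
grip_width: 0.0217
gripper_force: 60.0
```

Call:
send_rows(
  fingers=[15,15,15],
  delta_pos=[
    [0,0.5,0],
    [0,1,0],
    [0,1.5,0],
  ],
  dr=[
    [0,0,0],
    [0,0,0],
    [0,0,0],
  ],
)

```text
time: 14.72
ee_pos: [0.6591, -0.1455, 0.1707]
ee_rot: [3.142, 0.0, 1.612]
force: [0.4, 0.1, -1.0]
grip_width: 0.0218
gripper_force: 60.0
```

Call:
send_rows(
  fingers=[15,15,15],
  delta_pos=[
    [0,0.5,0],
    [0,1,0],
    [0,1.5,0],
  ],
  dr=[
    [0,0,0],
    [0,0,0],
    [0,0,0],
  ],
)

```text
time: 15.1
ee_pos: [0.66, -0.1451, 0.1704]
ee_rot: [-3.14, -0.001, 1.612]
force: [-1.6, 1.4, 0.3]
grip_width: 0.0219
gripper_force: 60.0
```

Call:
send_rows(
  fingers=[15,15,15],
  delta_pos=[
    [0,0.5,0],
    [0,1,0],
    [0,1.5,0],
  ],
  dr=[
    [0,0,0],
    [0,0,0],
    [0,0,0],
  ],
)

```text
time: 15.48
ee_pos: [0.6607, -0.1449, 0.1703]
ee_rot: [-3.138, -0.001, 1.612]
force: [-7.3, 1.9, 2.6]
grip_width: 0.022
gripper_force: 60.0
```

Call:
send_rows(
  fingers=[15,15,15,15],
  delta_pos=[
    [0,0,0],
    [0,0,0],
    [0,0,0],
    [0,0,0],
  ],
  dr=[
    [0,0,0],
    [0,0,0],
    [0,0,0],
    [0,0,0],
  ],
)

```text
time: 15.98
ee_pos: [0.6607, -0.1449, 0.1703]
ee_rot: [-3.138, -0.001, 1.612]
force: [-5.9, 3.1, 1.1]
grip_width: 0.0217
gripper_force: 60.0
```

Call:
send_rows(
  fingers=[15,15,15,15],
  delta_pos=[
    [0.2,0.2,0],
    [0.3,0.4,0],
    [0.3,0.4,0],
    [0.3,0.4,0],
  ],
  dr=[
    [0,0,0],
    [0,0,0],
    [0,0,0],
    [0,0,0],
  ],
)

```text
time: 16.48
ee_pos: [0.6607, -0.1449, 0.1703]
ee_rot: [-3.137, -0.001, 1.612]
force: [-7.5, 1.4, 2.3]
grip_width: 0.0216
gripper_force: 60.0
```

Call:
send_rows(
  fingers=[15,15,15,15],
  delta_pos=[
    [0,0,0],
    [0,0,0],
    [0,0,0],
    [0,0,0],
  ],
  dr=[
    [0,0,0],
    [0,0,0],
    [0,0,0],
    [0,0,0],
  ],
)

```text
time: 16.98
ee_pos: [0.6607, -0.1448, 0.1703]
ee_rot: [-3.137, -0.001, 1.612]
force: [-7.5, 2.2, 2.4]
grip_width: 0.0218
gripper_force: 60.0
```

Call:
send_rows(
  fingers=[15,15,15,15,15,15],
  delta_pos=[
    [0.1,0.3,0],
    [0.1,0.3,0],
    [0.1,0.3,0],
    [0.1,0.3,0],
    [0.1,0.3,0],
    [0.1,0.3,0],
  ],
  dr=[
    [0,0,0],
    [0,0,0],
    [0,0,0],
    [0,0,0],
    [0,0,0],
    [0,0,0],
  ],
)

```text
time: 17.73
ee_pos: [0.6608, -0.1448, 0.1703]
ee_rot: [-3.136, -0.001, 1.612]
force: [-7.3, 2.3, 2.2]
grip_width: 0.0216
gripper_force: 60.0
```

Call:
send_rows(
  fingers=[15,15,15,15,15],
  delta_pos=[
    [0.1,0.2,0],
    [0.1,0.2,0],
    [0.1,0.2,0],
    [0.1,0.2,0],
    [0.1,0.2,0],
  ],
  dr=[
    [0,0,0],
    [0,0,0],
    [0,0,0],
    [0,0,0],
    [0,0,0],
  ],
)

```text
time: 18.35
ee_pos: [0.6608, -0.1448, 0.1702]
ee_rot: [-3.136, -0.001, 1.612]
force: [-8.0, 1.5, 2.4]
grip_width: 0.0215
gripper_force: 60.0
```

Call:
send_rows(
  fingers=[15,15,15,15,15,15,15,15],
  delta_pos=[
    [0,0.3,0],
    [0,0.6,0],
    [0,0.6,0],
    [0,0.6,0],
    [0,0.6,0],
    [0,0.6,0],
    [0,0.6,0],
    [0,0.6,0],
  ],
  dr=[
    [0,0,0],
    [0,0,0],
    [0,0,0],
    [0,0,0],
    [0,0,0],
    [0,0,0],
    [0,0,0],
    [0,0,0],
  ],
)

```text
time: 19.35
ee_pos: [0.6609, -0.1448, 0.1703]
ee_rot: [-3.134, -0.001, 1.612]
force: [-9.8, 0.6, 3.6]
grip_width: 0.0217
gripper_force: 60.0
```

Call:
send_rows(
  fingers=[15,15,15,15,15,15,15,15],
  delta_pos=[
    [0,-3,0],
    [0,-6,0],
    [0,-10,0],
    [0,-12,-5],
    [0,-12,-25],
    [0,-12,-50],
    [0,-12,-65],
    [0,-12,-65],
  ],
  dr=[
    [0,0,0],
    [0,0,0],
    [0,0,0],
    [0,0,0],
    [0,0,0],
    [0,0,0],
    [0,0,0],
    [0,0,0],
  ],
)

```text
time: 20.35
ee_pos: [0.6527, -0.1456, 0.2385]
ee_rot: [3.137, 0.002, 1.612]
force: [0.6, -0.4, -0.2]
grip_width: 0.0221
gripper_force: 60.0
```

```bash
python3 -c "
from h import *
s=robot.get_state();print(s['ee_pos'],s['force'])
print(go([.478,.055,.235],182),go([.478,.055,.235],2))"
```

```text
[ 0.65266467 -0.14558771  0.23849151] [ 0.63914928 -0.44491778 -0.2139811 ]
(array([ 207.6, -166.3,    2.5]), array([  0.1,   0.3, -89.6])) (array([ 207.6, -166.3,    2.5]), array([ 0.3, -0.1, 90.4]))
```

Call:
send_rows(
  fingers=[15,15,15,15,15,15,15,15,15,15,15,15],
  delta_pos=[
    [20,-16,0],
    [42,-34,0],
    [64,-51,0],
    [86,-69,0],
    [108,-86,0],
    [130,-104,0],
    [152,-122,0],
    [174,-139,0],
    [192,-154,0],
    [208,-166,2],
    [208,-166,2],
    [208,-166,2],
  ],
  dr=[
    [0,0,-8],
    [0,0,-17],
    [0,0,-26],
    [0,0,-35],
    [0,0,-44],
    [0,0,-53],
    [0,0,-62],
    [0,0,-71],
    [0,0,-80],
    [0,0,-89.6],
    [0,0,-89.6],
    [0,0,-89.6],
  ],
)

```text
time: 21.85
ee_pos: [0.4773, 0.0554, 0.2333]
ee_rot: [-3.141, -0.0, -3.11]
force: [-0.2, 0.1, 0.6]
grip_width: 0.0218
gripper_force: 60.0
```

```bash
python3 -c "
from h import *
s=robot.get_state();print(s['ee_pos'],s['ee_rot'])
print(go([.478,.055,.140],182))"
```

```text
[0.47730311 0.05540475 0.23330466] [-3.14130582e+00 -4.03974505e-04 -3.10997025e+00]
(array([-0.7, -0.4, 93.3]), array([-0. , -0. , -0.2]))
```

Call:
send_rows(
  fingers=[15,15,15,15,15,15],
  delta_pos=[
    [0,0,40],
    [0,0,80],
    [0,0,105],
    [0,0,113],
    [0,0,113],
    [0,0,113],
  ],
  dr=[
    [0,0,0],
    [0,0,0],
    [0,0,0],
    [0,0,0],
    [0,0,0],
    [0,0,0],
  ],
)

```text
time: 22.6
ee_pos: [0.4784, 0.0556, 0.1222]
ee_rot: [-3.141, 0.003, -3.108]
force: [1.1, -0.1, -0.5]
grip_width: 0.0219
gripper_force: 60.0
```

```bash
python3 -c "
from h import *
im=viewer.read_camera('side');t=viewer.read_camera('top');s=robot.get_state();p=s['ee_pos'];print(p,s['ee_rot'],s['force'])
print('side foot',(proj('side',[*p[:2],p[2]-.0427])-[370,190])*6,'mouth',(proj('side',[.478,.055,.055])-[370,190])*6)
print('top foot',(proj('top',[*p[:2],p[2]-.0427])-[325,260])*6,'mouth',(proj('top',[.478,.055,.055])-[325,260])*6)
a=cv2.resize(im[190:280,370:435],None,fx=6,fy=6,interpolation=2);b=cv2.resize(t[260:350,325:390],None,fx=6,fy=6,interpolation=2)
cv2.imwrite('pics/c6.png',np.hstack([a,b]))"
```

```text
[0.4782114  0.05569499 0.1221553 ] [-3.14146628e+00  2.61919716e-03 -3.10782927e+00] [ 0.0167484  -0.32037726 -0.19827477]
side foot [240.33060093 268.35385805] mouth [228.70628687 322.51463322]
top foot [187.83125135 210.82490529] mouth [183.61814783 213.06130103]
```

View pics/c6.png

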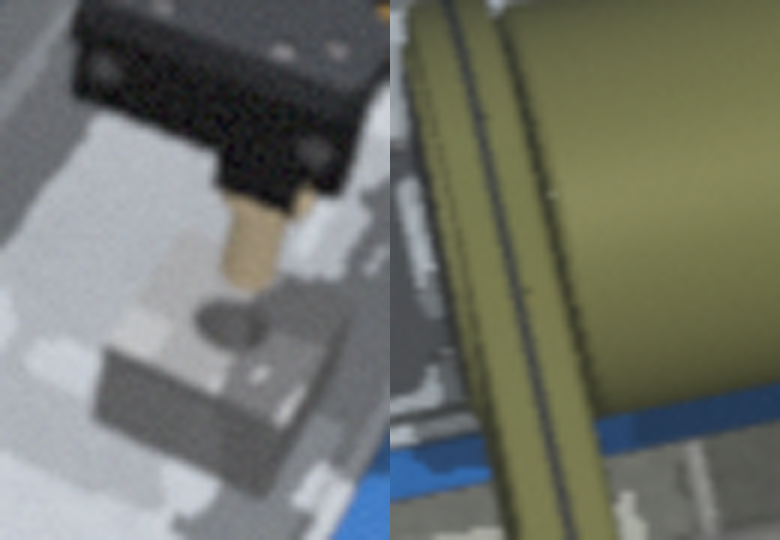

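In the picture the hole is at crop (232,323), and the shank, dropped straight down, would land about (239,323). That is roughly 2 mm to the image right, so I'll nudge about 1.3 mm and lower with feel.

Call:
send_rows(
  fingers=[15,15,15,15,15,15,15],
  delta_pos=[
    [-1.2,0.6,8],
    [-1.2,0.6,16],
    [-1.2,0.6,20],
    [-1.2,0.6,23],
    [-1.2,0.6,25],
    [-1.2,0.6,27],
    [-1.2,0.6,29],
  ],
  dr=[
    [0,0,0],
    [0,0,0],
    [0,0,0],
    [0,0,0],
    [0,0,0],
    [0,0,0],
    [0,0,0],
  ],
)

```text
time: 23.58
ee_pos: [0.4785, 0.0564, 0.0917]
ee_rot: [-3.142, 0.0, -3.108]
force: [-0.0, 0.2, -0.7]
grip_width: 0.0214
gripper_force: 60.0
```

Call:
send_rows(
  fingers=[15,15,15],
  delta_pos=[
    [0,0,2],
    [0,0,4],
    [0,0,5],
  ],
  dr=[
    [0,0,0],
    [0,0,0],
    [0,0,0],
  ],
)

```text
time: 23.95
ee_pos: [0.4782, 0.0564, 0.0865]
ee_rot: [-3.142, -0.0, -3.108]
force: [0.1, 0.0, -0.7]
grip_width: 0.0215
gripper_force: 60.0
```

Call:
send_rows(
  fingers=[15,15,15,15,15,15],
  delta_pos=[
    [0,0,4],
    [0,0,8],
    [0,0,12],
    [0,0,15],
    [0,0,17],
    [0,0,18],
  ],
  dr=[
    [0,0,0],
    [0,0,0],
    [0,0,0],
    [0,0,0],
    [0,0,0],
    [0,0,0],
  ],
)

```text
time: 24.7
ee_pos: [0.4783, 0.0564, 0.0686]
ee_rot: [-3.142, -0.0, -3.108]
force: [-0.2, -0.2, -0.9]
grip_width: 0.0216
gripper_force: 60.0
```

Call:
send_rows(
  fingers=[15,15,15,15],
  delta_pos=[
    [0,0,1],
    [0,0,2],
    [0,0,3],
    [0,0,3],
  ],
  dr=[
    [0,0,0],
    [0,0,0],
    [0,0,0],
    [0,0,0],
  ],
)

```text
time: 25.2
ee_pos: [0.4791, 0.0564, 0.0666]
ee_rot: [-3.142, 0.001, -3.108]
force: [-0.2, 0.8, 4.4]
grip_width: 0.0218
gripper_force: 60.0
```

Call:
send_rows(
  fingers=[15,15,24,30,40,50,50,50],
  delta_pos=[
    [0,0,0.3],
    [0,0,0.3],
    [0,0,0.3],
    [0,0,0],
    [0,0,0],
    [0,0,0],
    [0,0,0],
    [0,0,0],
  ],
  dr=[
    [0,0,0],
    [0,0,0],
    [0,0,0],
    [0,0,0],
    [0,0,0],
    [0,0,0],
    [0,0,0],
    [0,0,0],
  ],
  newtons=10,
)

```text
time: 26.2
ee_pos: [0.4783, 0.0564, 0.0656]
ee_rot: [-3.142, -0.0, -3.108]
force: [0.6, 0.1, -1.1]
grip_width: 0.0498
gripper_force: 0.0
```

Call:
send_rows(
  fingers=[50,50,50,50,50,50,50,50,50,50,50,50],
  delta_pos=[
    [0,0,-10],
    [0,0,-30],
    [0,0,-60],
    [0,0,-100],
    [0,0,-140],
    [0,0,-180],
    [0,60,-180],
    [0,120,-180],
    [0,180,-180],
    [0,220,-180],
    [0,220,-180],
    [0,220,-180],
  ],
  dr=[
    [0,0,0],
    [0,0,0],
    [0,0,0],
    [0,0,0],
    [0,0,0],
    [0,0,0],
    [0,0,0],
    [0,0,0],
    [0,0,0],
    [0,0,0],
    [0,0,0],
    [0,0,0],
  ],
)

```text
time: 27.7
ee_pos: [0.4709, 0.2759, 0.246]
ee_rot: [-3.141, 0.0, -3.107]
force: [-0.7, -0.2, -0.3]
grip_width: 0.0501
gripper_force: 0.0
```

```bash
python3 -c "
from h import *
im=viewer.read_camera('side');t=viewer.read_camera('top');s=robot.get_state();print(s['ee_pos'],s['force'],s['time'])
for z in(.055,.094): print((proj('side',[.478,.055,z])-[370,190])*6,(proj('top',[.478,.055,z])-[325,260])*6)
a=cv2.resize(im[190:280,370:435],None,fx=6,fy=6,interpolation=2);b=cv2.resize(t[260:350,325:390],None,fx=6,fy=6,interpolation=2)
cv2.imwrite('pics/c7.png',np.hstack([a,b]))"
```

```text
[0.47104013 0.27525985 0.24593612] [-0.19409988  0.47369597 -0.65952953] 27.8
[228.70628687 322.51463322] [183.61814783 213.06130103]
[250.16911199 233.02367882] [194.09995605 209.83377947]
```

View pics/c7.png

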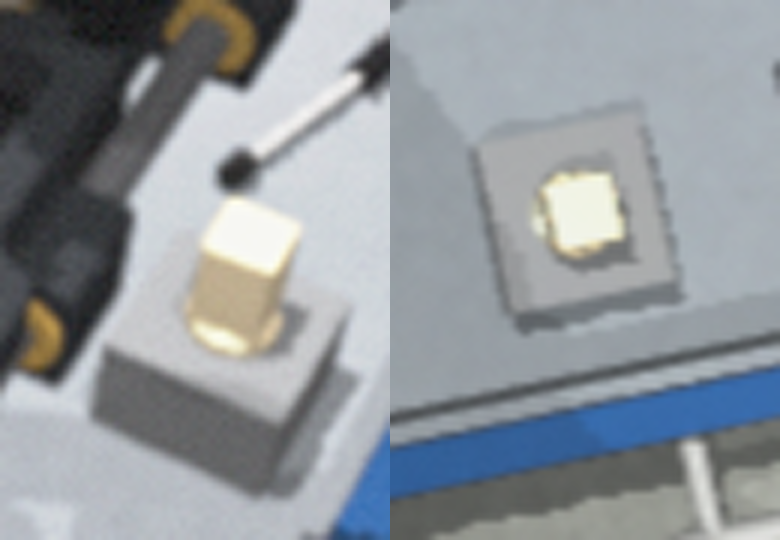

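The stem stands upright with its shoulder down on the block, its head top at crop (250,233) as predicted. The gripper is clear, so I'm handing in.

```bash
python3 -c "
from workcell import robot
print(robot.sign_off())"
```

```text
the job is handed in; nothing more can be done
None
```

The stem went through the go gap, was stopped by the no-go gap and pressed there at about 8 to 10 N, then set upright and fully home in the drawer block and released; the job is handed in (no verdict was returned).

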